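# Put the edge bander's guide rollers away

### The arm

A 6-joint arm with a two-finger parallel gripper is mounted at the origin on the work surface. World frame = base frame: x ahead of the robot, y to its left, z up, the work surface at z = 0. Lengths are in mm, angles in rad, forces in N, time in s.
With the tool pointing down it reaches from about 300 to 775 mm from the base axis. Payload 14.6 kg.
Tool frame: the origin (TCP) lies midway between the tips of the shut fingers; the grasp point (between the pads) lies 19 mm behind it (manip.grip_depth is the distance from the TCP to the grasp point, in mm); x points along the fingers, y is the direction in which the jaws open and shut, and the axes are right-handed (so a half turn about x gives the same grasp; the last joint's range is limited). The gripper opens to 94 mm and grips with 3 to 60 N. Pads are 16 mm wide; open, the fingers measure 119 mm over their backs; the gripper's body (75 mm by 177 mm) begins 78 mm behind the grasp point.
Start: joints at [-1.176, 0.3, 1.521, -0, 1.321, -0.067], TCP at [245.05, -492.382, 205.446] pointing down, gripper open.
Joint ranges: [-3.03, 3.03], [-0.79, 2.21], [0.23, 2.52], [-1.04, 4.18], [0, 3.07], [-2.55, 2.55]. Speed limits (rad/s): [2.22, 2.22, 2.57, 3.14, 3.14, 3.14].

### API

Orientations are given as [roll, pitch, yaw] about the fixed x, y, z axes, in that order (R = Rz(yaw) Ry(pitch) Rx(roll)).
In Python, from cell import readout, cams, ticket, manip gives the robot as it stands. The module is installed in compiled form; this text tells all that it offers.
- The arm moves only by the tool apply_moves, never from a script. Its argument "plan" is one flat list of numbers, 7 for each row, row after row: the turn, a rotation vector about the tool's x, y, z in rad, then the shift along the tool's x, y, z in m, then the opening in per cent of the stroke, from 0 (shut) to 100 (fully open). In form: [wx, wy, wz, x, y, z, fingers, wx, wy, wz, x, y, z, fingers, ...]. A call has 1 to 5 rows; each row shifts and turns the commanded pose from where the row before left it, along the tool's axes as they then stand; what a row does not reach is not made up. A row lasts 1/8 s, in which the tool goes at most 62.5 mm and 10.7 degrees, less where a joint would pass 70% of its speed; a pose out of reach is approached as far as the arm can. A call with a gripper value outside its range is refused whole. The fingers move at their own pace and stop on an object; "force" is the grip in N (left out, the last holds). Time passes only in rows, so rows that do not move let the fingers close. It gives the time, the measured TCP pose, the force and the opening at its end, in the units of the state.
- readout.read_state(): the state, without advancing time (a new reading comes with each control period).
- cams.camera(name): name is "scene" or "side" or "wrist"; returns a dict with "image" (420x560x3 uint8, red, green, blue), "fovy" (degrees; the focal length in pixels is half the picture's height over the tangent of half this angle, whatever the lens; pixels are square), "cx", "cy" (the principal point, pixels), "position" and "orientation" of the camera in the world; the wrist camera has in their place "T_tool_cam" (4x4, takes a point from camera to tool coordinates, whose origin is the TCP and whose axes are the tool frame's). Camera axes: x right, y down, z forward; pixel columns grow to the right and rows downward; lengths in mm; the calibration is good to about 2 mm. The wrist camera is an equidistant fisheye: a pixel r from the principal point sees the ray r / f radians off the axis. A picture is of the moment at which its call begins: read the wrist's pose just before it. There is no depth.
- ticket.sign_off(): hands the job in, once; it reports no verdict.
The state is a dict: "clock": time; "joints": joint angles; "qd": joint speeds; "effort": joint torques, N m; "eef_pos": TCP position; "eef_rot": TCP orientation; "wrist_force": force on the tool from outside, world axes, zero at the start; "moment": the same for the moment, N m; "finger_gap": finger opening in mm.
Only numpy, scipy, OpenCV 4.12 (cv2) and the standard library are available. Lean on these libraries where they do the work, as an engineer would, in place of code of your own. Each camera call takes 0.05 s, during which the arm holds its last target.

### The job

The edge bander is being changed over: put its four round rubber-tyred guide rollers away, each standing upright and flat in the hollow of the wooden dish made for its size (largest roller in the largest dish, smallest in the smallest, and so on). Leave the two square metal spacer blocks standing where they are.

Things in the scene. Friction and masses are not known exactly. Their poses are not given: they have to be found in the camera images.
- roller_largest_center (a point): Centre (half-way up, 22 mm above its foot) of the largest of the four guide rollers: a loose upright cylinder 56 mm in diameter and 44 mm tall, dark rubber tyre with a bright metal hub disc and a dark bore on its top face; its z axis is the roller's axis. It stands on the bench top at z = 0.
- roller_second_center (a point): Centre (half-way up, 22 mm above its foot) of the second-largest of the four guide rollers: a loose upright cylinder 44 mm in diameter and 44 mm tall, dark rubber tyre with a bright metal hub disc and a dark bore on its top face; its z axis is the roller's axis. It stands on the bench top at z = 0.
- roller_third_center (a point): Centre (half-way up, 22 mm above its foot) of the third-largest of the four guide rollers: a loose upright cylinder 34 mm in diameter and 44 mm tall, dark rubber tyre with a bright metal hub disc and a dark bore on its top face; its z axis is the roller's axis. It stands on the bench top at z = 0.
- roller_smallest_center (a point): Centre (half-way up, 22 mm above its foot) of the smallest of the four guide rollers: a loose upright cylinder 26 mm in diameter and 44 mm tall, dark rubber tyre with a bright metal hub disc and a dark bore on its top face; its z axis is the roller's axis. It stands on the bench top at z = 0.
- dish_largest_floor (a point): Centre of the hollow's floor in the largest of the four round wooden storage dishes, which are fixed to the bench: 92 mm outside diameter, hollow 76 mm in diameter, rim 8 mm thick, rim top 8 mm above this point (12 mm above the bench), floor 4 mm thick with a cork-coloured lining. It belongs to the 56 mm roller, so there are 10 mm to spare all round.
- dish_second_floor (a point): Centre of the hollow's floor in the second-largest of the four round wooden storage dishes, which are fixed to the bench: 80 mm outside diameter, hollow 64 mm in diameter, rim 8 mm thick, rim top 8 mm above this point (12 mm above the bench), floor 4 mm thick with a cork-coloured lining. It belongs to the 44 mm roller, so there are 10 mm to spare all round.
- dish_third_floor (a point): Centre of the hollow's floor in the third-largest of the four round wooden storage dishes, which are fixed to the bench: 70 mm outside diameter, hollow 54 mm in diameter, rim 8 mm thick, rim top 8 mm above this point (12 mm above the bench), floor 4 mm thick with a cork-coloured lining. It belongs to the 34 mm roller, so there are 10 mm to spare all round.
- dish_smallest_floor (a point): Centre of the hollow's floor in the smallest of the four round wooden storage dishes, which are fixed to the bench: 62 mm outside diameter, hollow 46 mm in diameter, rim 8 mm thick, rim top 8 mm above this point (12 mm above the bench), floor 4 mm thick with a cork-coloured lining. It belongs to the 26 mm roller, so there are 10 mm to spare all round.
- block_big_center (a point): Centre of the bigger of two loose square metal spacer blocks, 42 x 42 mm and 44 mm tall, bare metal with a dark bore in the top; axes along its faces. Not a roller; it stays where it is.
- block_small_center (a point): Centre of the smaller of two loose square metal spacer blocks, 30 x 30 mm and 44 mm tall, bare metal with a dark bore in the top; axes along its faces. Not a roller; it stays where it is.

How it is judged:
By the outcome, as a careful person would: the job done as asked, in the order asked, and still so for the second after the job is handed in, with the robot touching nothing.
It also fails if it takes over 96 s, if anything falls off the work surface, if the arm or the gripper's body presses on something with over 40 N, if the wrist force passes 120 N, or if a joint passes its speed limit or range.

## Working session

There is one attempt and no reset: what is moved stays moved. The work goes in short steps, Python scripts to look and compute and a tool call to move; the robot and the scene stay as the last step left them, time stands still between calls to the robot, and variables do not carry over. Pictures are saved under pics/ and viewed, and the job is handed in when it is done.

Besides the shell and the picture viewer there is one more tool, called after "Request:" by a JSON object that holds its "api" and its "payload". apply_moves: Moves the arm, as the interface text tells. Its arguments: {"type":"object","properties":{"plan":{"type":"array","items":{"type":"number"}},"force":{"type":"number"}},"required":["plan"]}

```bash
mkdir -p pics; python3 - <<'E'
from cell import readout, cams, ticket, manip
import cv2
s=readout.read_state()
for k,v in s.items(): print(k,v)
print([a for a in dir(manip) if a[0]!='_'])
for n in ("scene","side","wrist"):
    c=cams.camera(n)
    print(n,{k:v for k,v in c.items() if k!='image'})
    cv2.imwrite(f"pics/{n}0.png",c['image'][:,:,::-1])
E
```

```text
clock 0.0
joints [-1.17561730e+00  3.00449523e-01  1.52161323e+00  2.78739406e-05
  1.32069995e+00 -6.66154846e-02]
qd [-0.00053052  0.00036742  0.00142673  0.00146957  0.00146746  0.00019859]
effort [-3.78014665e-04 -5.31809378e+01 -3.52739060e+01  7.07588461e-02
  2.43675703e-02 -5.70044585e-05]
eef_pos [ 244.94533304 -492.13660313  204.8845708 ]
eef_rot [-1.66048264  1.56962597  1.94289761]
wrist_force [-0.50438414 -0.42740018  0.4267022 ]
moment [ 0.02525087  0.02332591 -0.0080217 ]
finger_gap 93.74767063555373
['Unreachable', 'grip_depth']
scene {'fovy': 45.72450353121955, 'cx': 286.24953906351027, 'cy': 218.37742784426686, 'position': array([ 989.7566448 , -516.50574591,  742.74700916]), 'orientation': array([-2.38133048, -0.012473  ,  0.71904553])}
side {'fovy': 54.076644196734314, 'cx': 277.0201448878474, 'cy': 205.7889115514992, 'position': array([410.75326685, 408.69037626, 613.53708926]), 'orientation': array([-2.49536034, -0.01465039, -2.7638678 ])}
wrist {'fovy': 65.70646984690485, 'cx': 275.9841370627654, 'cy': 213.9613718860836, 'T_tool_cam': array([[-3.67143522e-04, -2.64197000e-01,  9.64468667e-01,
        -1.80182693e+02],
       [ 9.99999527e-01,  7.71708118e-04,  5.92063109e-04,
        -6.70237869e-01],
       [-9.00709598e-04,  9.64468428e-01,  2.64196592e-01,
        -7.85225346e+01],
       [ 0.00000000e+00,  0.00000000e+00,  0.00000000e+00,
         1.00000000e+00]])}
```

View pics/scene0.png

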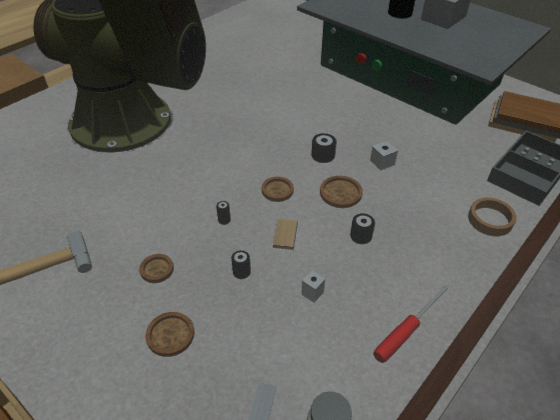

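View pics/side0.png

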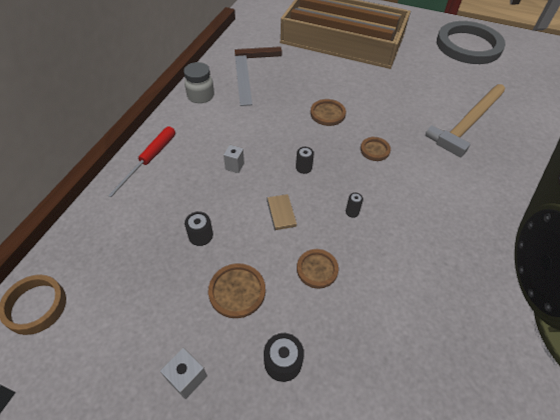

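View pics/wrist0.png

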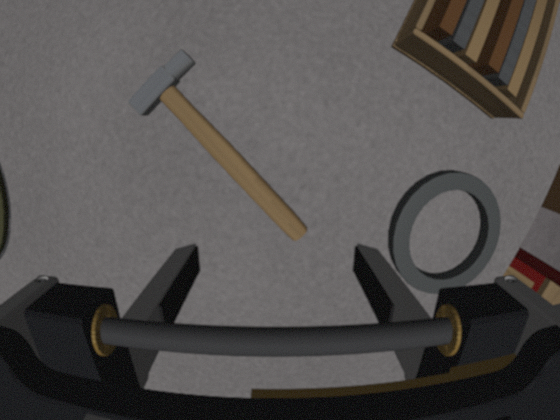

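```bash
cat > h.py <<'E'
import numpy as np, cv2
from scipy.spatial.transform import Rotation as R
CAM={}
def setup():
    from cell import cams
    for n in ("scene","side"):
        CAM[n]=cams.camera(n)
    return CAM
def K(c):
    f=210/np.tan(np.radians(c['fovy'])/2); return f
def ray(c,u,v):
    f=K(c); d=np.array([(u-c['cx'])/f,(v-c['cy'])/f,1.])
    return R.from_euler('xyz',c['orientation']).as_matrix()@d
def onz(c,u,v,z):
    d=ray(c,u,v);p=np.array(c['position']); t=(z-p[2])/d[2]; return p+t*d
def proj(c,P):
    Rm=R.from_euler('xyz',c['orientation']).as_matrix()
    q=(np.atleast_2d(P)-c['position'])@Rm; f=K(c)
    return np.c_[c['cx']+f*q[:,0]/q[:,2],c['cy']+f*q[:,1]/q[:,2]]
E
python3 - <<'E'
import cv2
for n,(x0,y0,x1,y1),k in (("scene",(130,120,410,360),2.8),("side",(150,80,420,410),1.8)):
    im=cv2.imread(f"pics/{n}0.png")[y0:y1,x0:x1]
    im=cv2.resize(im,None,fx=k,fy=k,interpolation=cv2.INTER_CUBIC)
    for g in range((x0//20)*20,x1,20):
        if g>=x0:
            X=int((g-x0)*k); cv2.line(im,(X,0),(X,6),(0,255,255),1); cv2.putText(im,str(g),(X,16),0,.35,(0,255,255),1)
    for g in range((y0//20)*20,y1,20):
        if g>=y0:
            Y=int((g-y0)*k); cv2.line(im,(0,Y),(6,Y),(0,255,255),1); cv2.putText(im,str(g),(8,Y+4),0,.35,(0,255,255),1)
    print(im.shape); cv2.imwrite(f"pics/{n}0z.png",im)
E
```

```text
(672, 784, 3)
(594, 486, 3)
```

View pics/scene0z.png

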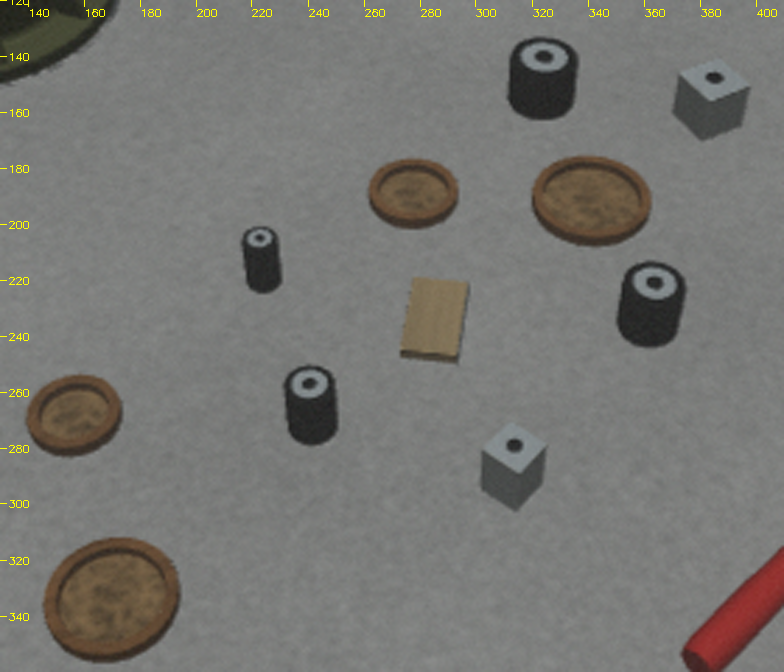

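View pics/side0z.png

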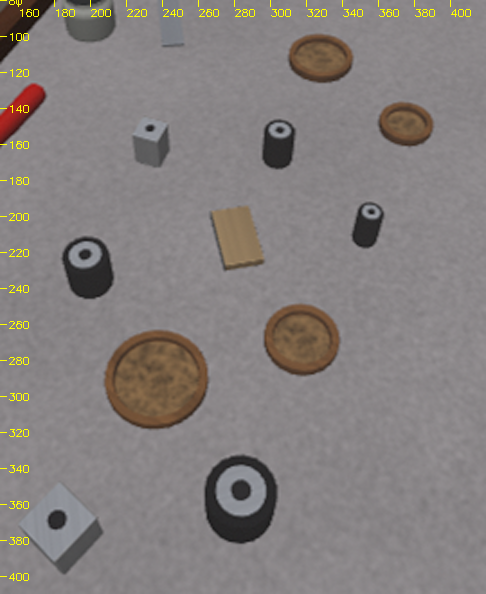

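```bash
cat > meas.py <<'E'
import numpy as np, cv2
from h import *
from scipy.optimize import least_squares
def circ(x,y,r,z,n=60):
    t=np.linspace(0,2*np.pi,n,endpoint=False); return np.c_[x+r*np.cos(t),y+r*np.sin(t),np.full(n,z)]
def sil(c,x,y,r,z0,z1):
    p=proj(c,np.r_[circ(x,y,r,z0),circ(x,y,r,z1)]).astype(np.float32)
    h=cv2.convexHull(p)[:,0]; m=cv2.moments(h); return np.array([m['m10']/m['m00'],m['m01']/m['m00']]),m['m00']
def blob(c,kind,seed):
    im=np.ascontiguousarray(c['image'][:,:,::-1]); hsv=cv2.cvtColor(im,cv2.COLOR_BGR2HSV)
    if kind=='dish': m=(hsv[...,0]<25)&(hsv[...,1]>70)
    else: m=(hsv[...,2]<75)
    m=m.astype(np.uint8)
    n,l,st,ce=cv2.connectedComponentsWithStats(m,connectivity=4)
    u,v=map(int,seed); best=None
    w=l[max(0,v-10):v+11,max(0,u-10):u+11]; ids=w[w>0]
    if len(ids)==0: return None
    k=np.bincount(ids).argmax()
    cn,_=cv2.findContours((l==k).astype(np.uint8),cv2.RETR_EXTERNAL,cv2.CHAIN_APPROX_NONE)
    f=np.zeros(m.shape,np.uint8); cv2.drawContours(f,cn,-1,1,-1)
    mo=cv2.moments(f,True); return np.array([mo['m10']/mo['m00'],mo['m01']/mo['m00']]),mo['m00'],f
E
python3 - <<'E'
from meas import *
CAM=setup()
objs={'r1':('rol',(322,153),(283,362),28),'r2':('rol',(362,233),(199,235),22),'r3':('rol',(241,268),(304,163),17),'r4':('rol',(224,215),(353,210),13),
'dA':('dish',(341,191),(237,290),46),'dB':('dish',(278,188),(318,268),40),'dC':('dish',(156,267),(376,148),31),'dD':('dish',(170,333),(328,111),40)}
for n,(k,s1,s2,r) in objs.items():
    z=(0,12) if k=='dish' else (0,44)
    B={}
    for cn,s in (('scene',s1),('side',s2)):
        B[cn]=blob(CAM[cn],k,s)
    est=[]
    for cs in (('scene',),('side',),('scene','side')):
        def f(p): return np.r_[tuple(sil(CAM[c],p[0],p[1],r,*z)[0]-B[c][0] for c in cs)]
        p0=onz(CAM[cs[0]],*B[cs[0]][0],z[1]/2)[:2]
        q=least_squares(f,p0,diff_step=1e-3); est.append(q.x)
    rr=[r*np.sqrt(B[c][1]/sil(CAM[c],*est[2],r,*z)[1]) for c in ('scene','side')]
    print(n,*[np.round(e,1) for e in est],'areas->diam',np.round(2*np.array(rr),1))
for n,a,b in (('r1',(324.3,140.4),None),('big',(385,147.9),(181.7,369)),('small',(313.75,279.1),(233.3,151.2)),('r1s',(324.3,140.4),(283.9,352.3)),('r4',(222.9,205),(356,197.4))):
    print(n,onz(CAM['scene'],*a,44)[:2].round(1), b and onz(CAM['side'],*b,44)[:2].round(1))
E
```

```text
r1 [460.2 231.8] [460.9 235.9] [460.4 235.2] areas->diam [54.5 54.4]
r2 [673.7  83.9] [673.9  87.5] [673.8  86.2] areas->diam [42.6 42.2]
r3 [ 559.6 -138.4] [ 557. -126.] [ 558.2 -133.7] areas->diam [32.8 27.3]
r4 [443.6 -71.4] [439.1 -56.7] [439.9 -63.7] areas->diam [22.3 20.8]
dA [567.5 158. ] [569.6 160. ] [568.8 159.4] areas->diam [86.9 89.4]
dB [460.1  72.4] [462.4  73.7] [461.7  73.1] areas->diam [65.2 67.6]
dC [ 436.5 -238.9] [ 438.5 -236.8] [ 437.6 -238.5] areas->diam [56.7 58.2]
dD [ 563.6 -311.8] [ 564.1 -309.7] [ 563.9 -311.4] areas->diam [76.5 76.3]
r1 [461.7 231.6] None
big [579.9 301.7] [578.5 307.1]
small [690.  -88.4] [687.7 -84.1]
r1s [461.7 231.6] [460.2 235.9]
r4 [441.  -67.1] [439.1 -63.9]
```

```bash
cat > go.py <<'E'
import sys; from h import *
from cell import readout
def st():
    s=readout.read_state(); return s,R.from_euler('xyz',s['eef_rot']).as_matrix()
def to(P):
    s,M=st(); d=np.array(P)-s['eef_pos']; print('t',s['clock'],'pos',s['eef_pos'].round(1),'gap',round(s['finger_gap'],1),'F',s['wrist_force'].round(1),'j',s['joints'].round(2)); print('world d',d.round(1),'tool d m',(M.T@d/1000).round(4))
if __name__=='__main__':
    s,M=st(); print(M.round(3)); to([float(a) for a in sys.argv[1:4]])
E
python3 go.py 460.6 233.6 100; python3 - <<'E'
from meas import *
C=setup()
for n,a,b in (('r2',(363.9,221.1),(197.2,221.1)),('r3',(240.5,257.1),(305.6,152.2))):
    print(n,onz(C['scene'],*a,44)[:2].round(1),onz(C['side'],*b,44)[:2].round(1))
print('hammer head',onz(C['scene'],88,268,10).round(0),onz(C['side'],447,141,10).round(0))
E
```

```text
[[-0.     0.446 -0.895]
 [ 0.001 -0.895 -0.446]
 [-1.    -0.001 -0.   ]]
t 0.25 pos [ 245.  -492.3  205.2] gap 93.8 F [-0.   0.2  0.5] j [-1.18  0.3   1.52 -0.    1.32 -0.07]
world d [ 215.6  725.9 -105.2] tool d m [ 0.1055 -0.5537 -0.5164]
r2 [675.1  83.9] [673.7  87.1]
r3 [ 560.6 -138.1] [ 558.2 -134.7]
hammer head [ 349. -325.   10.] [ 303. -312.   10.]
```

```bash
python3 go.py 440 -65.5 110
```

```text
[[-0.     0.446 -0.895]
 [ 0.    -0.895 -0.446]
 [-1.    -0.    -0.   ]]
t 0.35 pos [ 245.  -492.3  205.3] gap 94.3 F [0.4 0.6 0.9] j [-1.18  0.3   1.52  0.    1.32 -0.07]
world d [195.  426.8 -95.3] tool d m [ 0.0954 -0.2952 -0.3647]
```

Request:
{"api": "apply_moves", "payload": {"plan": [0,0,0,0.0095,-0.0295,-0.0365,100,0,0,0,0.0095,-0.0295,-0.0365,100,0,0,0,0.0095,-0.0295,-0.0365,100,0,0,0,0.0095,-0.0295,-0.0365,100,0,0,0,0.0095,-0.0295,-0.0365,100]}}

```text
clock: 0.98
eef_pos: [343.1, -277.6, 157.8]
eef_rot: [1.968, 1.57, -0.712]
wrist_force: [0.8, -0.4, -0.2]
finger_gap: 93.9
```

Request:
{"api": "apply_moves", "payload": {"plan": [0,0,0,0.0095,-0.0295,-0.0365,100,0,0,0,0.0095,-0.0295,-0.0365,80,0,0,0,0.0095,-0.0295,-0.0365,60,0,0,0,0.0095,-0.0295,-0.0365,60,0,0,0,0.0095,-0.0295,-0.0365,60]}}

```text
clock: 1.6
eef_pos: [440.9, -64.2, 110.3]
eef_rot: [2.447, 1.57, -0.233]
wrist_force: [1.1, -0.2, -0.2]
finger_gap: 58.5
```

Request:
{"api": "apply_moves", "payload": {"plan": [0,0,0,0,0,0,60,0,0,0,0,0,0,60]}}

```text
clock: 1.85
eef_pos: [440.3, -65.9, 110.6]
eef_rot: [1.399, 1.571, -1.28]
wrist_force: [0.6, -0.5, 0.3]
finger_gap: 56.2
```

```bash
cat > wr.py <<'E'
import sys
from h import *
from cell import readout,cams
def shot(name):
    s=readout.read_state(); c=cams.camera('wrist')
    M=np.eye(4); M[:3,:3]=R.from_euler('xyz',s['eef_rot']).as_matrix(); M[:3,3]=s['eef_pos']
    cv2.imwrite(f'pics/{name}.png',c['image'][:,:,::-1])
    np.savez(f'{name}.npz',T=M@c['T_tool_cam'],f=K(c),cx=c['cx'],cy=c['cy'])
def wz(name,u,v,z):
    d=np.load(f'{name}.npz'); a=np.array([u-d['cx'],v-d['cy']]); r=np.hypot(*a); th=r/d['f']
    q=np.r_[a/max(r,1e-9)*np.sin(th),np.cos(th)]; T=d['T']; w=T[:3,:3]@q
    return (T[:3,3]+(z-T[2,3])/w[2]*w)
def wproj(name,P):
    d=np.load(f'{name}.npz'); T=d['T']; q=(np.atleast_2d(P)-T[:3,3])@T[:3,:3]
    h=np.hypot(q[:,0],q[:,1]); th=np.arctan2(h,q[:,2]); return np.c_[d['cx']+d['f']*th*q[:,0]/h,d['cy']+d['f']*th*q[:,1]/h]
E
python3 go.py 440 -65.5 110; python3 -c "
from wr import *
shot('w1')"
```

```text
[[ 0.     0.446 -0.895]
 [-0.    -0.895 -0.446]
 [-1.     0.     0.   ]]
t 1.85 pos [440.3 -65.9 110.6] gap 56.2 F [ 0.6 -0.5  0.3] j [-0.23  0.18  1.91 -0.    1.05  0.88]
world d [-0.3  0.4 -0.6] tool d m [ 0.0006 -0.0005  0.0001]
```

View pics/w1.png

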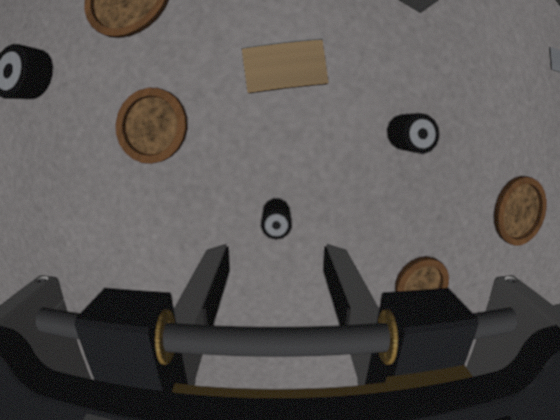

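```bash
python3 -c "
from wr import *
for n,u,v,z in (('r4',276.5,224.5,44),('r3',423,133,44),('r1',8,70,44),('dB',151.5,125,10),('dD',521,211,10)): print(n,wz('w1',u,v,z).round(1))
print(wproj('w1',[[440.3,-65.9,0],[440.3,-65.9,44]]))"
```

```text
r4 [442.3 -64.9  44. ]
r3 [ 563.1 -136.3   44. ]
r1 [463.3 236.5  44. ]
dB [465.6  71.8  10. ]
dD [ 566.2 -307.    10. ]
[[276.45399642 212.78114277]
 [276.56042588 227.19319122]]
```

Request:
{"api": "apply_moves", "payload": {"plan": [0,0,0,0.045,0,-0.0005,60,0,0,0,0.035,0,0,60,0,0,0,0.0175,0,0,60,0,0,0,0,0,0,60,0,0,0,0,0,0,0], "force": 20}}

```text
clock: 2.52
eef_pos: [441.2, -66.1, 13.9]
eef_rot: [2.429, 1.569, -0.252]
wrist_force: [-1.1, 0.3, 0.1]
finger_gap: 50.1
```

Request:
{"api": "apply_moves", "payload": {"plan": [0,0,0,0,0,0,0,0,0,0,0,0,0,0,0,0,0,0,0,0,0,0,0,0,0,0,0,0]}}

```text
clock: 3.02
eef_pos: [441.1, -65.5, 13.4]
eef_rot: [2.394, 1.57, -0.286]
wrist_force: [-1.7, -0.7, 6.0]
finger_gap: 25.5
```

Request:
{"api": "apply_moves", "payload": {"plan": [0,0,0,-0.02,0,0,0,0,0,0,-0.045,0,0,0,0,0,0,0,0.031,0.016,0,0,0,0,0,0.045,0.0235,0,0,0,0,0,0.045,0.0235,0]}}

```text
clock: 3.65
eef_pos: [438.2, -203.2, 78.1]
eef_rot: [2.243, 1.57, -0.436]
wrist_force: [-0.1, -0.3, 0.1]
finger_gap: 25.5
```

Request:
{"api": "apply_moves", "payload": {"plan": [0,0,0,0,0.032,0.017,0,0,0,0,0,0,0,0,0,0,0,0,0,0,0]}}

```text
clock: 4.03
eef_pos: [437.2, -237.5, 77.7]
eef_rot: [-1.234, 1.57, 2.369]
wrist_force: [-0.3, 0.2, -0.6]
finger_gap: 25.5
```

```bash
python3 go.py 437.9 -238 80; python3 - <<'E'
from wr import *
shot('w2')
from cell import cams
cv2.imwrite('pics/s2.png',cams.camera('side')['image'][:,:,::-1])
E
```

```text
[[-0.     0.446 -0.895]
 [ 0.    -0.895 -0.446]
 [-1.    -0.001  0.   ]]
t 4.025 pos [ 437.2 -237.5   77.7] gap 25.5 F [-0.3  0.2 -0.6] j [-0.57  0.34  1.8   0.    1.01  0.54]
world d [ 0.7 -0.5  2.3] tool d m [-0.0023  0.0008 -0.0004]
```

View pics/w2.png

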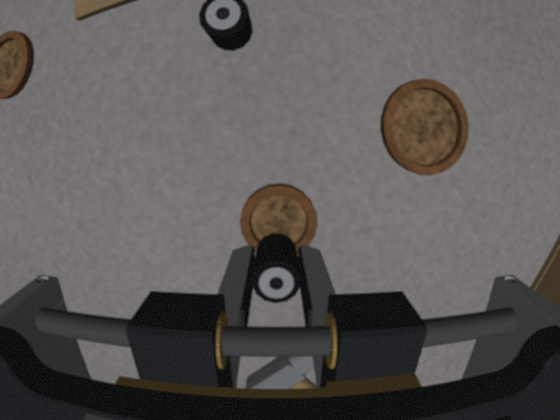

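View pics/s2.png

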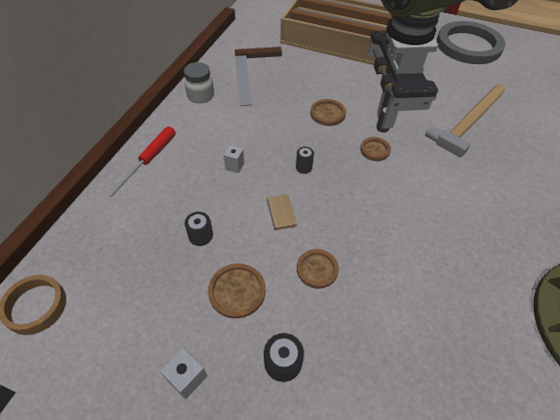

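```bash
cat > ov.py <<'E'
from wr import *
from meas import circ
def ov(name,x,y,r,z,crop,k=3):
    im=cv2.imread(f'pics/{name}.png'); x0,y0,x1,y1=crop
    im=cv2.resize(im[y0:y1,x0:x1],None,fx=k,fy=k,interpolation=cv2.INTER_CUBIC)
    for rr,zz in ((r,z),(r-8,z)):
        p=(wproj(name,circ(x,y,rr,zz))-[x0,y0]+.5)*k
        cv2.polylines(im,[p.astype(int)],True,(0,255,0),1)
    cv2.imwrite(f'pics/{name}_ov.png',im)
E
python3 -c "
from ov import *
ov('w2',437.9,-238,31,12,(200,160,360,310),4)"
```

```text
(no output)
```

View pics/w2_ov.png

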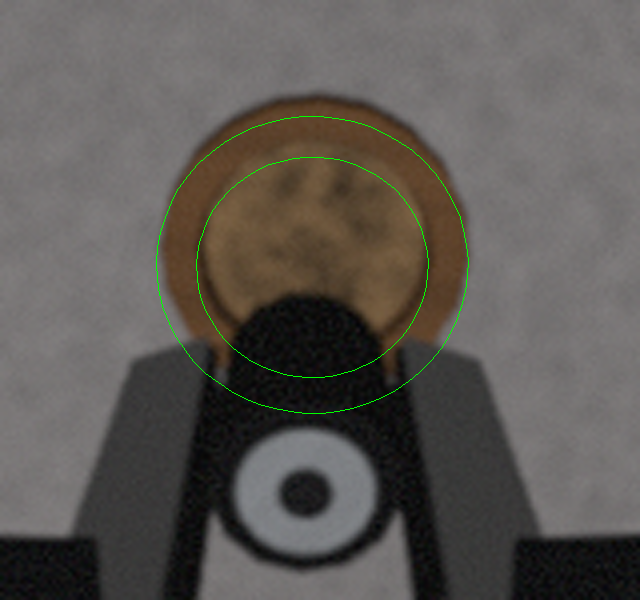

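```bash
python3 -c "
from wr import *
print(wz('w2',276.3,283.2,108.3), 'tcp 437.2 -237.5')
from scipy.optimize import least_squares
from meas import circ
# dish fit: rim top points outer ellipse by reading: left, right, top (px in crop/4)
obs=np.array([[164,240],[468,240],[316,95],[200,160],[432,160]])/4.+[200,160]
def f(p):
    c=wproj('w2',circ(p[0],p[1],31,12,360)); return [np.min(np.hypot(*(c-o).T))*np.sign(np.hypot(*(o-c.mean(0)))-np.hypot(*(c[np.argmin(np.hypot(*(c-o).T))]-c.mean(0)))) for o in obs]
r=least_squares(f,[437,-238],diff_step=1e-4);print(r.x,r.fun)
"
```

```text
[ 437.57998002 -236.89913247  108.3       ] tcp 437.2 -237.5
[ 440.40975201 -237.97436188] [-0.88461396 -0.89377712  1.9687357  -1.27368883 -1.35525912]
```

Request:
{"api": "apply_moves", "payload": {"plan": [0,0,0,0.03,0.0012,-0.0014,0,0,0,0,0.022,0,0,0,0,0,0,0.006,0,0,0,0,0,0,0.0015,0,0,0,0,0,0,0,0,0,0]}}

```text
clock: 4.75
eef_pos: [439.6, -238.5, 19.2]
eef_rot: [2.139, 1.57, -0.541]
wrist_force: [-1.1, 0.2, -0.3]
finger_gap: 25.8
```

Request:
{"api": "apply_moves", "payload": {"plan": [0,0,0,0.0015,0,0,0,0,0,0,0,0,0,0,0,0,0,0,0,0,50,0,0,0,0,0,0,50]}}

```text
clock: 5.25
eef_pos: [439.1, -238.5, 16.9]
eef_rot: [-0.735, 1.571, 2.868]
wrist_force: [-0.1, -0.8, -0.1]
finger_gap: 42.4
```

Request:
{"api": "apply_moves", "payload": {"plan": [0,0,0,0,0,0,50,0,0,0,-0.03,0,0,50,0,0,0,-0.04,0,0,60,0,0,0,0,0,0,60]}}

```text
clock: 5.75
eef_pos: [440.3, -239.2, 89.4]
eef_rot: [2.108, 1.566, -0.572]
wrist_force: [0.4, -0.4, -0.2]
finger_gap: 56.4
```

```bash
python3 go.py 560.6 -136.4 90; python3 -c "
from wr import *
shot('w3')"
```

```text
[[ 0.004  0.446 -0.895]
 [-0.003 -0.895 -0.446]
 [-1.     0.004 -0.002]]
t 5.75 pos [ 440.3 -239.2   89.4] gap 56.4 F [ 0.4 -0.4 -0.2] j [-0.57  0.32  1.78 -0.    1.03  0.54]
world d [120.3 102.8   0.6] tool d m [-0.0003 -0.0385 -0.1535]
```

View pics/w3.png

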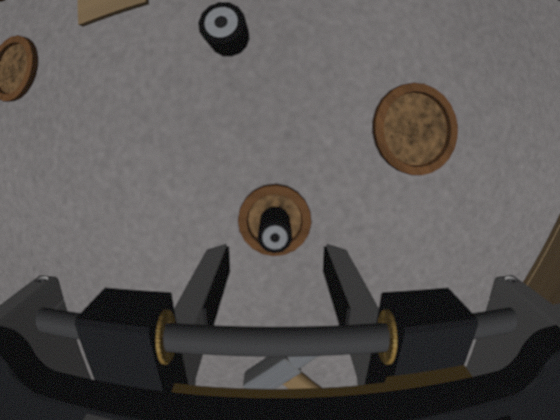

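```bash
python3 -c "
from wr import *
print(wz('w3',275,238,48),wz('w3',274.5,220,11), wz('w3',221,21,44))"
```

```text
[ 439.76515875 -238.32942255   48.        ] [ 442.08850507 -236.77512664   11.        ] [ 562.93822831 -134.84451979   44.        ]
```

Request:
{"api": "apply_moves", "payload": {"plan": [0,0,0,0,-0.0096,-0.0384,60,0,0,0,0,-0.0096,-0.0384,60,0,0,0,0,-0.0096,-0.0384,60,0,0,0,0,-0.0096,-0.0384,60,0,0,0,0,0,0,60]}}

```text
clock: 6.42
eef_pos: [560.1, -133.9, 85.2]
eef_rot: [-0.832, 1.569, 2.774]
wrist_force: [-1.2, 0.0, -0.8]
finger_gap: 56.2
```

```bash
python3 go.py 560.6 -136.4 13; python3 -c "
from wr import *
shot('w4')"
```

```text
[[-0.002  0.448 -0.894]
 [ 0.001 -0.894 -0.448]
 [-1.    -0.002  0.001]]
t 6.425 pos [ 560.1 -133.9   85.2] gap 56.2 F [-1.2  0.  -0.8] j [-0.3   0.48  1.57  0.    1.1   0.81]
world d [  0.5  -2.5 -72.2] tool d m [0.0722 0.0025 0.0006]
```

View pics/w4.png

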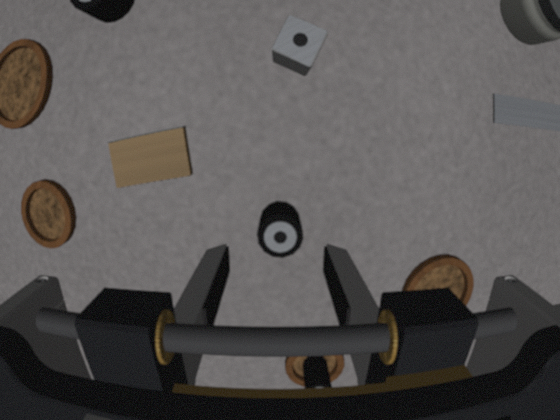

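Request:
{"api": "apply_moves", "payload": {"plan": [0,0,0,0.03,0.0025,0,60,0,0,0,0.03,0,0,60,0,0,0,0.012,0,0,60,0,0,0,0,0,0,60,0,0,0,0,0,0,0], "force": 20}}

```text
clock: 7.1
eef_pos: [561.1, -138.3, 16.0]
eef_rot: [2.375, 1.569, -0.305]
wrist_force: [0.6, -0.4, -0.9]
finger_gap: 49.6
```

Request:
{"api": "apply_moves", "payload": {"plan": [0,0,0,0,0,0,0,0,0,0,0,0,0,0,0,0,0,0,0,0,0]}}

```text
clock: 7.48
eef_pos: [561.0, -138.0, 15.7]
eef_rot: [2.385, 1.57, -0.295]
wrist_force: [-1.4, 0.0, 6.3]
finger_gap: 33.8
```

```bash
python3 go.py 463 73 80
```

```text
[[ 0.001  0.446 -0.895]
 [-0.    -0.895 -0.446]
 [-1.     0.001 -0.001]]
t 7.475 pos [ 561.  -138.    15.7] gap 33.8 F [-1.4  0.   6.3] j [-0.3   0.58  1.6   0.    0.96  0.8 ]
world d [-98.  211.   64.3] tool d m [-0.0645 -0.2325 -0.0063]
```

Request:
{"api": "apply_moves", "payload": {"plan": [0,0,0,-0.02,0,0,0,0,0,0,-0.045,0,0,0,0,0,0,0,-0.0465,-0.0013,0,0,0,0,0,-0.0465,-0.0013,0,0,0,0,0,-0.0465,-0.0013,0]}}

```text
clock: 8.1
eef_pos: [501.2, -10.1, 80.0]
eef_rot: [2.702, 1.571, 0.022]
wrist_force: [-0.0, 0.5, -0.9]
finger_gap: 33.5
```

Request:
{"api": "apply_moves", "payload": {"plan": [0,0,0,0,-0.0465,-0.0013,0,0,0,0,0,-0.0465,-0.0013,0,0,0,0,0,0,0,0]}}

```text
clock: 8.48
eef_pos: [461.9, 75.1, 80.1]
eef_rot: [-1.87, 1.571, 1.737]
wrist_force: [-0.5, 0.5, 0.1]
finger_gap: 33.5
```

```bash
python3 go.py 463 73 19.7; python3 -c "
from ov import *
shot('w5')
ov('w5',463,73,35,12,(200,160,360,310),4)"
```

```text
[[-0.     0.448 -0.894]
 [ 0.    -0.894 -0.448]
 [-1.    -0.    -0.   ]]
t 8.475 pos [461.9  75.1  80.1] gap 33.5 F [-0.5  0.5  0.1] j [0.08 0.27 1.88 0.   0.99 1.19]
world d [  1.1  -2.1 -60.4] tool d m [ 0.0604  0.0024 -0.    ]
```

View pics/w5_ov.png

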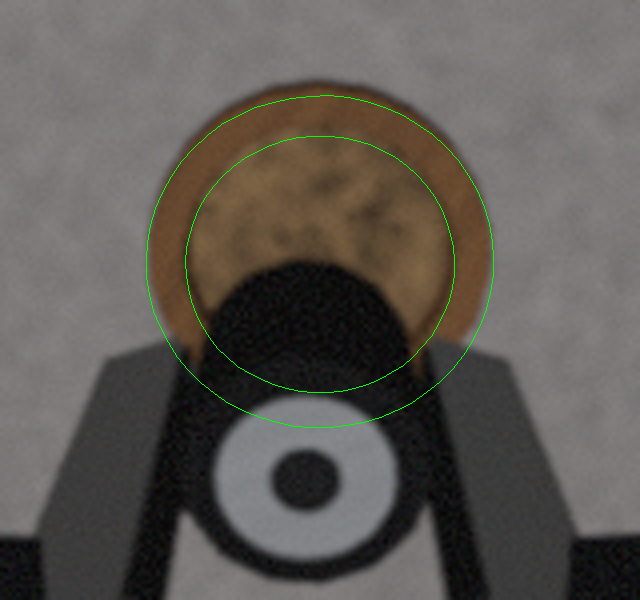

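Request:
{"api": "apply_moves", "payload": {"plan": [0,0,0,0.03,0.0024,-0.001,0,0,0,0,0.022,0,0,0,0,0,0,0.006,0,0,0,0,0,0,0.002,0,0,0,0,0,0,0,0,0,0]}}

```text
clock: 9.15
eef_pos: [465.3, 71.2, 20.6]
eef_rot: [2.718, 1.57, 0.038]
wrist_force: [0.2, -0.1, -0.1]
finger_gap: 33.7
```

Request:
{"api": "apply_moves", "payload": {"plan": [0,0,0,0.001,0,0,0,0,0,0,0,0,0,0,0,0,0,0,0,0,58,0,0,0,0,0,0,58,0,0,0,0,0,0,58]}}

```text
clock: 9.78
eef_pos: [464.8, 71.4, 18.9]
eef_rot: [-0.632, 1.571, 2.971]
wrist_force: [0.1, 0.8, -0.1]
finger_gap: 54.1
```

Request:
{"api": "apply_moves", "payload": {"plan": [0,0,0,-0.03,0,0,58,0,0,0,-0.04,0,0,100,0,0,0,0,0,0,100]}}

```text
clock: 10.15
eef_pos: [466.2, 71.6, 91.3]
eef_rot: [2.762, 1.566, 0.082]
wrist_force: [0.0, 0.7, -0.4]
finger_gap: 70.7
```

```bash
python3 go.py 461.5 234 90; python3 -c "
from wr import *
shot('w6')"
```

```text
[[ 0.005  0.446 -0.895]
 [ 0.    -0.895 -0.446]
 [-1.     0.002 -0.004]]
t 10.15 pos [466.2  71.6  91.3] gap 70.7 F [ 0.   0.7 -0.4] j [0.07 0.26 1.86 0.   1.01 1.18]
world d [ -4.7 162.4  -1.3] tool d m [ 0.0014 -0.1475 -0.0681]
```

View pics/w6.png

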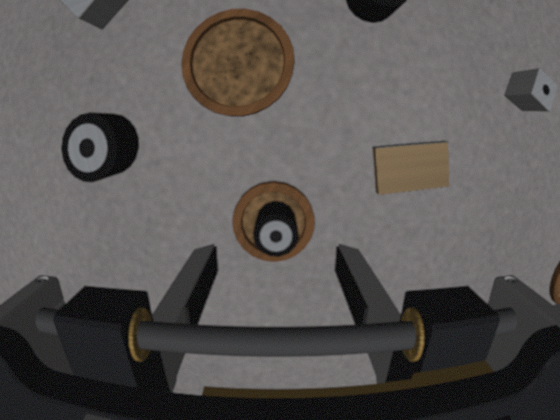

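Request:
{"api": "apply_moves", "payload": {"plan": [0,0,0,0,-0.0369,-0.017,100,0,0,0,0,-0.0369,-0.017,100,0,0,0,0,-0.0369,-0.017,100,0,0,0,0,-0.0369,-0.017,100,0,0,0,0,0,0,100]}}

```text
clock: 10.82
eef_pos: [459.0, 235.5, 87.4]
eef_rot: [-0.141, 1.569, -2.818]
wrist_force: [-0.3, -0.7, 0.4]
finger_gap: 93.9
```

```bash
python3 go.py 461.5 234 14; python3 -c "
from wr import *
shot('w7')"
```

```text
[[-0.002  0.448 -0.894]
 [-0.001 -0.894 -0.448]
 [-1.    -0.     0.002]]
t 10.825 pos [459.  235.5  87.4] gap 93.9 F [-0.3 -0.7  0.4] j [0.4  0.36 1.74 0.   1.05 1.51]
world d [  2.5  -1.5 -73.4] tool d m [ 0.0734  0.0025 -0.0017]
```

View pics/w7.png

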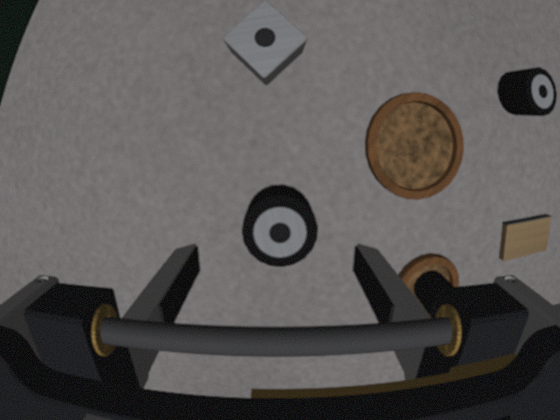

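Request:
{"api": "apply_moves", "payload": {"plan": [0,0,0,0.03,0.0023,-0.002,100,0,0,0,0.03,0,0,100,0,0,0,0.013,0,0,100,0,0,0,0,0,0,100,0,0,0,0,0,0,0], "force": 30}}

```text
clock: 11.5
eef_pos: [463.3, 232.6, 16.9]
eef_rot: [3.051, 1.57, 0.371]
wrist_force: [1.4, -1.4, 0.3]
finger_gap: 86.9
```

Request:
{"api": "apply_moves", "payload": {"plan": [0,0,0,0,0,0,0,0,0,0,0,0,0,0,0,0,0,0,0,0,0,0,0,0,0,0,0,0]}}

```text
clock: 12.0
eef_pos: [462.9, 232.9, 16.2]
eef_rot: [-2.631, 1.57, 0.972]
wrist_force: [-2.0, 2.0, 3.9]
finger_gap: 55.7
```

```bash
python3 go.py 570 159.5 80
```

```text
[[ 0.     0.446 -0.895]
 [ 0.    -0.895 -0.446]
 [-1.    -0.    -0.   ]]
t 12.0 pos [462.9 232.9  16.2] gap 55.7 F [-2.   2.   3.9] j [0.4  0.47 1.77 0.   0.89 1.5 ]
world d [107.1 -73.4  63.8] tool d m [-0.0638  0.1134 -0.0633]
```

Request:
{"api": "apply_moves", "payload": {"plan": [0,0,0,-0.02,0,0,0,0,0,0,-0.045,0,0,0,0,0,0,0,0.038,-0.021,0,0,0,0,0,0.038,-0.021,0,0,0,0,0,0.038,-0.021,0]}}

```text
clock: 12.62
eef_pos: [570.7, 157.8, 80.6]
eef_rot: [-0.141, 1.57, -2.821]
wrist_force: [-0.0, 0.7, -1.8]
finger_gap: 55.3
```

Request:
{"api": "apply_moves", "payload": {"plan": [0,0,0,0,0,0,0,0,0,0,0,0,0,0]}}

```text
clock: 12.88
eef_pos: [569.3, 158.8, 80.3]
eef_rot: [-0.306, 1.569, -2.986]
wrist_force: [0.7, -0.1, -2.5]
finger_gap: 55.6
```

```bash
python3 go.py 570 159.5 20.2; python3 -c "
from ov import *
shot('w8')
ov('w8',570,159.5,46,12,(200,160,360,310),4)"
```

```text
[[-0.001  0.445 -0.895]
 [-0.    -0.895 -0.445]
 [-1.    -0.     0.001]]
t 12.875 pos [569.3 158.8  80.3] gap 55.6 F [ 0.7 -0.1 -2.5] j [0.21 0.52 1.52 0.   1.1  1.32]
world d [  0.7   0.7 -60.1] tool d m [ 0.0601 -0.0002 -0.001 ]
```

View pics/w8_ov.png

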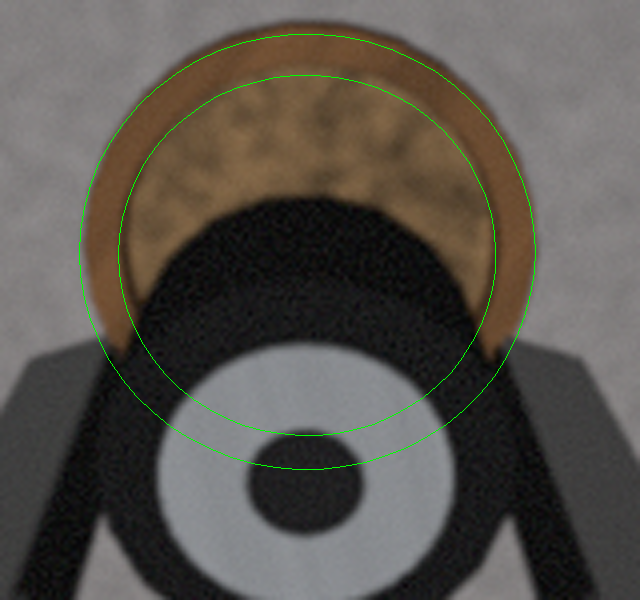

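Aligned. Lower by 59 mm, with a millimetre of correction along −z.

Request:
{"api": "apply_moves", "payload": {"plan": [0,0,0,0.03,0,-0.0015,0,0,0,0,0.022,0,0,0,0,0,0,0.006,0,0,0,0,0,0,0.002,0,0,0,0,0,0,0,0,0,0]}}

```text
clock: 13.55
eef_pos: [571.6, 159.7, 21.8]
eef_rot: [2.903, 1.57, 0.223]
wrist_force: [0.7, -0.8, -2.5]
finger_gap: 55.5
```

Request:
{"api": "apply_moves", "payload": {"plan": [0,0,0,0.0015,0,0,0,0,0,0,0,0,0,0,0,0,0,0,0,0,90,0,0,0,0,0,0,90,0,0,0,0,0,0,90]}}

```text
clock: 14.18
eef_pos: [571.4, 159.3, 19.4]
eef_rot: [1.751, 1.571, -0.929]
wrist_force: [-0.5, -0.4, -0.7]
finger_gap: 81.9
```

Request:
{"api": "apply_moves", "payload": {"plan": [0,0,0,0,0,0,90,0,0,0,-0.03,0,0,90,0,0,0,-0.04,0,0,90,0,0,0,0,0,0,90]}}

```text
clock: 14.68
eef_pos: [572.7, 159.7, 92.4]
eef_rot: [2.894, 1.566, 0.214]
wrist_force: [1.2, -0.2, -1.3]
finger_gap: 84.3
```

```bash
python3 go.py 674.3 86 90; python3 -c "
from wr import *
shot('w9')"
```

```text
[[ 0.005  0.446 -0.895]
 [ 0.001 -0.895 -0.446]
 [-1.     0.001 -0.005]]
t 14.675 pos [572.7 159.7  92.4] gap 84.3 F [ 1.2 -0.2 -1.3] j [0.21 0.51 1.51 0.   1.12 1.32]
world d [101.6 -73.7  -2.4] tool d m [ 0.0028  0.1112 -0.0581]
```

View pics/w9.png

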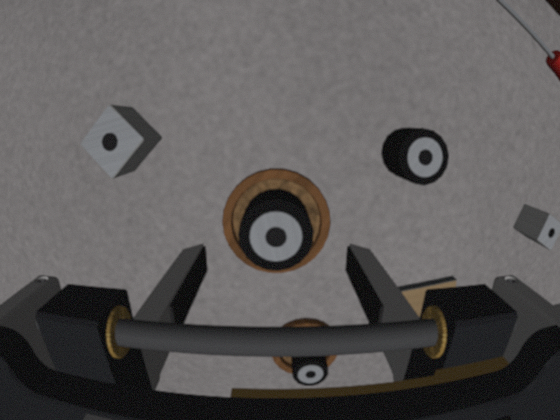

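Request:
{"api": "apply_moves", "payload": {"plan": [0,0,0,0,0.0371,-0.0194,85,0,0,0,0,0.0371,-0.0194,85,0,0,0,0,0.0371,-0.0194,85,0,0,0,0,0,0,85,0,0,0,0,0,0,85]}}

```text
clock: 15.35
eef_pos: [672.2, 85.9, 88.0]
eef_rot: [-0.438, 1.569, -3.118]
wrist_force: [0.4, -0.9, 0.3]
finger_gap: 79.9
```

```bash
python3 go.py 674.3 86 15; python3 -c "
from wr import *
shot('w10')"
```

```text
[[-0.002  0.446 -0.895]
 [-0.    -0.895 -0.446]
 [-1.    -0.001  0.002]]
t 15.35 pos [672.2  85.9  88. ] gap 79.9 F [ 0.4 -0.9  0.3] j [0.07 0.69 1.23 0.   1.23 1.18]
world d [  2.1   0.1 -73. ] tool d m [ 0.073   0.0009 -0.0021]
```

View pics/w10.png

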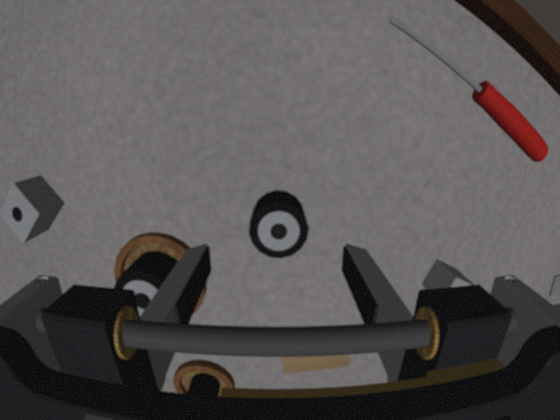

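Request:
{"api": "apply_moves", "payload": {"plan": [0,0,0,0.03,0.001,-0.002,85,0,0,0,0.03,0,0,85,0,0,0,0.013,0,0,85,0,0,0,0,0,0,85,0,0,0,0,0,0,0], "force": 25}}

```text
clock: 16.02
eef_pos: [675.8, 85.9, 17.9]
eef_rot: [2.764, 1.569, 0.084]
wrist_force: [0.2, -0.8, 0.7]
finger_gap: 73.3
```

Request:
{"api": "apply_moves", "payload": {"plan": [0,0,0,0,0,0,0,0,0,0,0,0,0,0,0,0,0,0,0,0,0,0,0,0,0,0,0,0]}}

```text
clock: 16.52
eef_pos: [675.4, 85.6, 16.7]
eef_rot: [2.729, 1.57, 0.049]
wrist_force: [-0.7, 0.4, 3.0]
finger_gap: 43.2
```

```bash
python3 go.py 564.5 -310.5 90
```

```text
[[ 0.     0.446 -0.895]
 [ 0.    -0.895 -0.446]
 [-1.     0.    -0.   ]]
t 16.525 pos [675.4  85.6  16.7] gap 43.2 F [-0.7  0.4  3. ] j [ 0.07  0.78  1.26 -0.    1.11  1.18]
world d [-110.9 -396.1   73.3] tool d m [-0.0733  0.3052  0.2758]
```

Request:
{"api": "apply_moves", "payload": {"plan": [0,0,0,-0.025,0,0,0,0,0,0,-0.048,0,0,0,0,0,0,0,0.0382,0.0345,0,0,0,0,0,0.0382,0.0345,0,0,0,0,0,0.0382,0.0345,0]}}

```text
clock: 17.15
eef_pos: [632.9, -64.4, 89.3]
eef_rot: [-0.581, 1.57, 3.023]
wrist_force: [1.5, -0.7, -2.1]
finger_gap: 43.4
```

Request:
{"api": "apply_moves", "payload": {"plan": [0,0,0,0,0.0382,0.0345,0,0,0,0,0,0.0382,0.0345,0,0,0,0,0,0.0382,0.0345,0,0,0,0,0,0.0382,0.0345,0,0,0,0,0,0.0382,0.0345,0]}}

```text
clock: 17.77
eef_pos: [563.6, -312.4, 89.3]
eef_rot: [-1.024, 1.57, 2.579]
wrist_force: [1.4, -0.0, -2.0]
finger_gap: 43.9
```

Request:
{"api": "apply_moves", "payload": {"plan": [0,0,0,0,0,0,0,0,0,0,0,0,0,0]}}

```text
clock: 18.02
eef_pos: [564.3, -310.5, 89.1]
eef_rot: [-1.331, 1.57, 2.272]
wrist_force: [0.8, 0.2, -1.0]
finger_gap: 43.6
```

```bash
python3 go.py 564.5 -310.5 20.7; python3 -c "
from ov import *
shot('w11')
ov('w11',564.5,-310.5,40,12,(200,160,360,310),4)"
```

```text
[[-0.     0.445 -0.895]
 [ 0.001 -0.895 -0.445]
 [-1.    -0.001  0.   ]]
t 18.025 pos [ 564.3 -310.5   89.1] gap 43.6 F [ 0.8  0.2 -1. ] j [-0.56  0.62  1.35  0.    1.18  0.55]
world d [  0.2  -0.  -68.4] tool d m [ 0.0684  0.0002 -0.0002]
```

View pics/w11_ov.png

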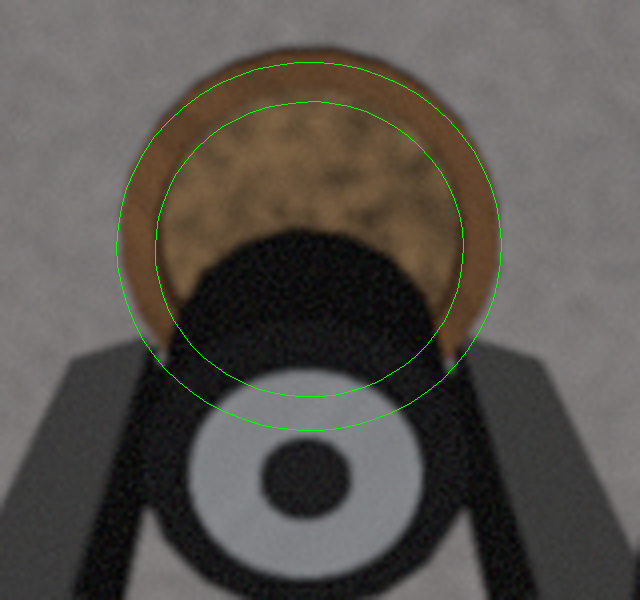

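Request:
{"api": "apply_moves", "payload": {"plan": [0,0,0,0.035,0.0005,-0.0015,0,0,0,0,0.025,0,0,0,0,0,0,0.006,0,0,0,0,0,0,0.002,0,0,0,0,0,0,0,0,0,0]}}

```text
clock: 18.7
eef_pos: [566.5, -310.7, 22.5]
eef_rot: [2.134, 1.569, -0.545]
wrist_force: [-0.2, 0.5, -1.2]
finger_gap: 43.8
```

Request:
{"api": "apply_moves", "payload": {"plan": [0,0,0,0.0015,0,0,0,0,0,0,0,0,0,0,0,0,0,0,0,0,75,0,0,0,0,0,0,75,0,0,0,0,0,0,75]}}

```text
clock: 19.32
eef_pos: [565.9, -310.7, 19.9]
eef_rot: [-0.969, 1.571, 2.634]
wrist_force: [-0.5, -0.6, -0.7]
finger_gap: 69.1
```

Request:
{"api": "apply_moves", "payload": {"plan": [0,0,0,0,0,0,75,0,0,0,-0.03,0,0,75,0,0,0,-0.05,0,0,75,0,0,0,-0.05,0,0,75,0,0,0,0,0,0,75]}}

```text
clock: 19.95
eef_pos: [567.3, -311.5, 154.4]
eef_rot: [2.119, 1.564, -0.56]
wrist_force: [-0.2, -0.4, -0.1]
finger_gap: 70.2
```

```bash
python3 - <<'E'
from wr import *
shot('w12')
from cell import cams
import cv2
for n in('scene','side'):
    im=cams.camera(n)['image'][:,:,::-1]; cv2.imwrite(f'pics/{n}9.png',im)
    x0,y0,x1,y1=(130,120,410,360) if n=='scene' else (150,80,420,410); k=2.5 if n=='scene' else 1.8
    cv2.imwrite(f'pics/{n}9z.png',cv2.resize(im[y0:y1,x0:x1],None,fx=k,fy=k,interpolation=cv2.INTER_CUBIC))
E
```

```text
(no output)
```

View pics/w12.png

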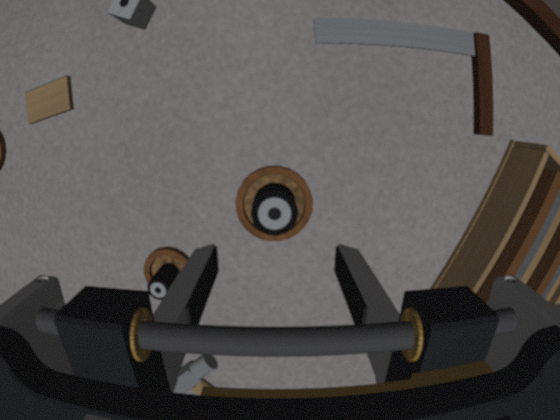

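View pics/scene9z.png

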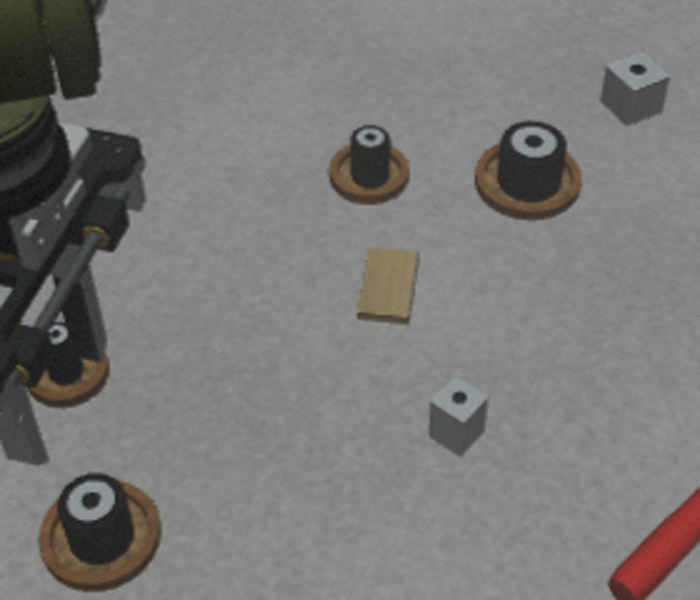

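View pics/side9z.png

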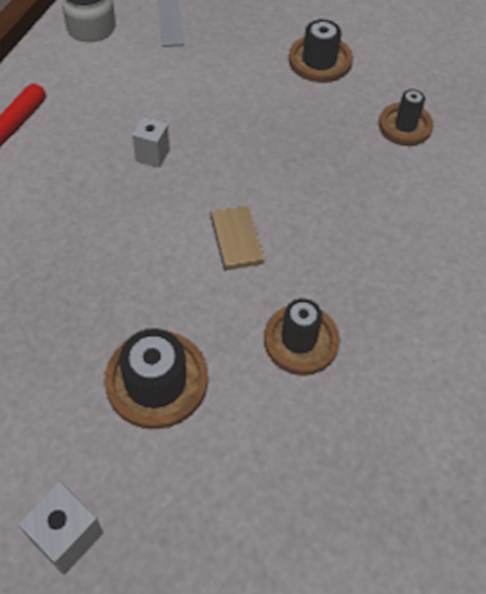

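```bash
python3 - <<'E'
from meas import *
from wr import wz
C=setup()
B=dict(r1=((534/2.5+130,142/2.5+120),(152/1.8+150,356.5/1.8+80),(569,159.5)),r2=((92/2.5+130,500/2.5+120),(323/1.8+150,30.5/1.8+80),(564.5,-310.8)),
r3=((370.5/2.5+130,137.5/2.5+120),(304/1.8+150,314/1.8+80),(462.5,73)),r4=((57.5/2.5+130,333/2.5+120),(414/1.8+150,97.5/1.8+80),(438,-238.3)))
for n,(a,b,d) in B.items():
    print(n,'top',onz(C['scene'],*a,48)[:2].round(1),onz(C['side'],*b,48)[:2].round(1),'dish',d)
# base outline overlay for r2, scene + side
for n,crop in (('scene',(130,290,210,370)),('side',(290,70,370,130))):
    im=np.ascontiguousarray(C[n]['image'][:,:,::-1]); x0,y0,x1,y1=crop
    im=cv2.resize(im[y0:y1,x0:x1],None,fx=7,fy=7,interpolation=cv2.INTER_CUBIC)
    for z in (4,48):
        p=(proj(C[n],circ(566,-310.7,22,z))-[x0,y0]+.5)*7; cv2.polylines(im,[p.astype(int)],True,(0,255,0),1)
    cv2.imwrite(f'pics/{n}_r2.png',im)
E
```

```text
r1 top [571.4 157.1] [569.5 161.3] dish (569, 159.5)
r2 top [ 566.6 -311.3] [ 564.2 -307.2] dish (564.5, -310.8)
r3 top [465.8  69.6] [463.4  73.7] dish (462.5, 73)
r4 top [ 439.6 -238.5] [ 436.4 -234.9] dish (438, -238.3)
```

View pics/scene_r2.png

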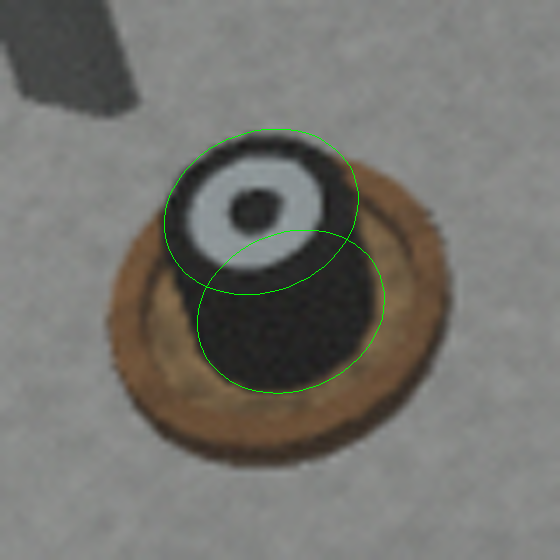

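View pics/side_r2.png

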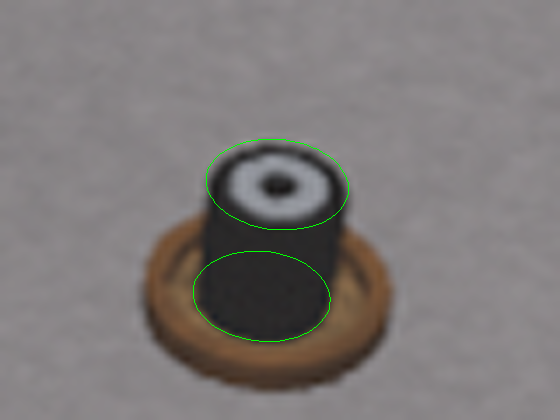

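```bash
python3 -c "
from cell import ticket,readout
print(readout.read_state()['clock'],ticket.sign_off())"
```

```text
the job is handed in; nothing more can be done
20.2 None
```

All four rollers are standing upright in the dishes made for their sizes (56→92, 44→80, 34→70 and 26→62 mm). The job was handed in at 20.2 s with the gripper open and clear.

- **Rollers:** In the last pictures each roller's top centre lay within about 5 mm of its dish centre, with 10 mm to spare all round. I checked the 44 mm roller more closely: its outline matched an upright cylinder on the dish floor in both fixed cameras.
- **Blocks:** Both spacer blocks were left alone. In the last pictures they look to be where they started.
- **Cameras:** The scene and side cameras disagreed with each other by 4–5 mm on the roller tops. The wrist camera put the dishes about 2–4 mm further out than the fixed cameras did. I aimed between the readings, and this did not affect the fit.

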